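Nest the dosing pans under the reagent shelf

TASK

Under the clear shelf a blue-handled pan is nested in a black-handled one. Take the red-capped jar out of them and stand it, kept upright, on the green mat; then nest the small orange-handled pan in the blue-handled one: lower it gently, level and fully home, with its handle turned so that a finger (about 20 mm) fits between it and each of the other two handles along their grips. Leave the other two pans where they stand, do not bump the shelf, and do not disturb the other things on the bench.

Things in the scene. Friction and masses are not known exactly. Their poses are not given: they have to be found in the camera images.
- pan_large: Steel pan, black handle, 0.4 kg, under the shelf. Origin: centre of its underside, z up. Its level handle points along own -x, centre line at z = 62 mm (a strap lifts it). Outer radius 54 mm at foot, 66 at rim; 46 mm high, wall 3, floor 4 mm. Grip 14 x 14 mm, 86 to 132 mm from the axis. Nested handles lie at nearly one height: they clash if aligned.
- pan_large_handle (a point): Point on the large pan's handle centre line, 95 mm from the pan's axis and 62 mm above its underside.
- pan_medium: Steel pan, blue handle, 0.18 kg, standing on the large pan's floor (4 mm up). Origin: centre of its underside, z up. Its level handle points along own -x, centre line at z = 62 mm (a strap lifts it). Outer radius 43 mm at foot, 53 at rim; 46 mm high, wall 3, floor 4 mm. Grip 14 x 14 mm, 73 to 140 mm from the axis. Play in the large pan: about 8 mm all round.
- pan_medium_handle (a point): Point on the medium pan's handle centre line, 95 mm from its axis and 62 mm above its underside.
- pan_small: Steel pan, orange handle, 0.12 kg, on the grey mat. Origin: centre of its underside, z up. Its level handle points along own -x, centre line at z = 62 mm (a strap lifts it). Outer radius 32 mm at foot, 41 at rim; 46 mm high, wall 3, floor 4 mm. Grip 14 x 14 mm, 61 to 140 mm from the axis. To be stood on the medium pan's floor, with about 8 mm play all round.
- pan_small_handle (a point): Point on the small pan's handle centre line, 95 mm from its axis and 62 mm above its underside: a good place to pinch.
- jar: White sample jar with a red cap, 48 mm diameter, 105 mm high (the cap is the top 25 mm, same diameter), about 0.16 kg, standing in the medium pan on its floor, 8 mm above the bench. Origin: centre of its underside.
- mat: Green square bench mat, 120 x 120 x 4 mm, fixed. Origin: centre of its underside; top at z = 4 mm.
- shelf: Fixed clear acrylic shelf over the large pan. Origin on the bench, x away from the robot. Board: x -90 to 60, y -210 to 210 mm, underside at z = 400; blue trim on its front edge z 400 to 430; bottles on it up to z = 550. White rear crossbar down to z = 380; uprights 30 mm square at x = 75, y = -195 and 195, on 60 mm feet. Front and sides are open below the board.
- drainer: Grey square mat, 130 x 130 x 4 mm, fixed; the small pan starts on it. Origin: centre of its underside.
- tipbox: Loose blue pipette-tip box, 75 (x) x 100 (y) x 57 mm high, on the bench in front of the shelf. Origin: centre of its underside.
- dish: Loose white ceramic dish, 104 mm diameter, 45 mm high. Origin: centre of its underside.
- amber: Loose amber jar, 48 mm diameter, 80 mm high. Origin: centre of its underside.
- beaker: Loose empty glass beaker, 52 mm diameter, 70 mm high. Origin: centre of its underside.
- tub: Loose small blue tub with a white cap, 44 mm diameter, 85 mm high, under the shelf near an upright. Origin: centre of its underside.
Mind the look-alikes: they are no part of the job. Leave any purple look-alike of the pan_small alone.

How it is judged:
By the outcome, as a careful person would: the job done as asked, in the order asked, and still so for the second after the job is handed in, with the robot touching nothing.
It also fails if it takes over 58 s, if anything falls off the work surface, if the arm or the gripper's body presses on something with over 40 N, if the wrist force passes 120 N, or if a joint passes its speed limit or range.

ROBOT

A 7-joint arm with a two-finger parallel gripper is mounted at the origin on the work surface. World frame = base frame: x ahead of the robot, y to its left, z up, the work surface at z = 0. Lengths are in mm, angles in rad, forces in N, time in s.
With the tool pointing down it reaches from about 400 to 850 mm from the base axis. Payload 4.4 kg.
Tool frame: the origin (TCP) lies on the centre line of the jaws, within the pads' length; the fingertips stand 25 mm ahead of it and the grasp point (between the pads) lies 6 mm ahead of it; z points along the fingers, y is the line along which they close (so a half turn about z gives the same grasp; the last joint's range is limited). The gripper opens to 94 mm and grips with 3 to 60 N. Pads are 16 mm wide; open, the fingers measure 119 mm over their backs; the gripper's body (75 mm by 177 mm) begins 78 mm behind the grasp point.
Start: joints at [1.065, 0.628, 0.038, 1.517, -0.027, 0.996, -0.02], TCP at [276.771, -588.146, 230.478] pointing down, gripper open.
Joint ranges: [-3.06, 3.06], [-0.37, 2.12], [-1.25, 1.32], [0.18, 2.47], [-1.1, 4.24], [0.23, 1.98], [-2.94, 2.94]. Speed limits (rad/s): [2.57, 2.57, 3.14, 3.14, 3.14, 3.14, 3.14].

INTERFACE

Orientations are given as a rotation vector (axis times angle).
In Python, from workcell import env, fingers, vision, nets, read_time_s, read_qpos, read_qd, read_joint_efforts, read_tool_pos, read_orientation, read_wrist_force, read_torque, read_gripper_width, read_finger_force gives the robot as it stands. Calls block until the motion is done:
- env.move_to(position, orientation): joint-space move of the TCP to a pose.
- env.servo_line(position, ori=None, velocity=150): straight line of the TCP; ori=None keeps the orientation; velocity is the mean speed in mm/s.
- env.goto_joints(angles): joint-space move.
- fingers.gripper_to(opening, strength=None): finger opening in mm; strength is the grip in N (None keeps the last); returns when the fingers have stopped.
- env.pause(seconds).
- env.ik(position, orientation): joint angles nearest the present ones, or None.
- vision.camera(name): name is "scene" or "top" or "wrist"; returns a dict with "color" (420x560x3 uint8, red, green, blue), "depth" (420x560 float32, mm along the optical axis (not along the pixel's ray), 0 where there is no reading), "mtx" (3x3 intrinsics, pixels), "extrinsics" (4x4, takes a point from camera to world coordinates). Camera axes: x right, y down, z forward; pixel columns grow to the right and rows downward; lengths in mm; the calibration is good to about 2 mm. The wrist camera is an equidistant fisheye: a pixel r from the principal point sees the ray r / f radians off the axis. A picture is of the moment at which its call begins.
A pose or a line that the arm cannot do raises env.Unreachable and nothing moves.
- env.job_done(): hands the job in; it is judged then, once.
Trained networks look in the newest picture that a camera, given by its name, has taken for a name from the list of things; names that differ only in an ending like _2 or _b are one class to them, and where a whole thing is asked for, a point or a joint stands for the part that bears it (a point fixed in the world has none). Each returns a list of dicts, best first, with "p" (0 to 1); they miss things now and then, are a little off and sometimes report something else, mostly with a low value. They report only what shows in the picture. A call takes as long as a camera call. They do not tell look-alikes from the thing itself.
- nets.regions_of(camera, query): "region" (420x560 bool, what is visible of it) and "xy" ([column, row] in pixels, amid what is visible of it).
Readings, each from a call of its own:
- read_time_s(): time.
- read_qpos(): joint angles.
- read_qd(): joint speeds.
- read_joint_efforts(): joint torques, N m.
- read_tool_pos(): TCP position.
- read_orientation(): TCP orientation.
- read_wrist_force(): force on the tool from outside, world axes, zero at the start.
- read_torque(): the same for the moment, N m.
- read_gripper_width(): finger opening in mm.
- read_finger_force(): force on a finger pad.
Only numpy, scipy, OpenCV 4.12 (cv2) and the standard library are available. Lean on these libraries where they do the work, as an engineer would, in place of code of your own. Each camera call takes 0.05 s, during which the arm holds its last target. There are 200 camera calls.

## Working session

There is one attempt and no reset: what is moved stays moved. The work goes in short steps, each a Python script; the robot and the scene stay as the last script left them, time stands still between calls to the robot, and variables do not carry over. Pictures are saved under pics/ and viewed, at most 10 in all, crops included, and the job is handed in when it is done.

```bash
ls; mkdir -p pics; python3 - <<'E'
from workcell import *
import cv2,numpy as np
a=vision.camera("scene");b=vision.camera("top")
for n,i in(("scene",a),("top",b)):
    cv2.imwrite(f"pics/{n}.png",cv2.resize(i["color"][:,:,::-1],(800,600)));print(n,i["mtx"].round(1).tolist(),i["extrinsics"].round(2).tolist())
print(read_time_s(),read_orientation())
E
```

```text
pics
scene [[528.2, 0.0, 277.8], [0.0, 528.2, 201.6], [0.0, 0.0, 1.0]] [[0.98, 0.13, -0.14, 687.47], [0.18, -0.71, 0.68, -874.79], [-0.01, -0.7, -0.72, 953.22], [0.0, 0.0, 0.0, 1.0]]
top [[383.0, 0.0, 280.9], [0.0, 383.0, 212.2], [0.0, 0.0, 1.0]] [[-0.05, -0.98, 0.2, 316.99], [-1.0, 0.05, -0.01, -13.59], [-0.0, -0.2, -0.98, 1040.57], [0.0, 0.0, 0.0, 1.0]]
0.1 [-3.06439722e+00 -6.84907847e-01  5.58694590e-04]
```

View pics/scene.png

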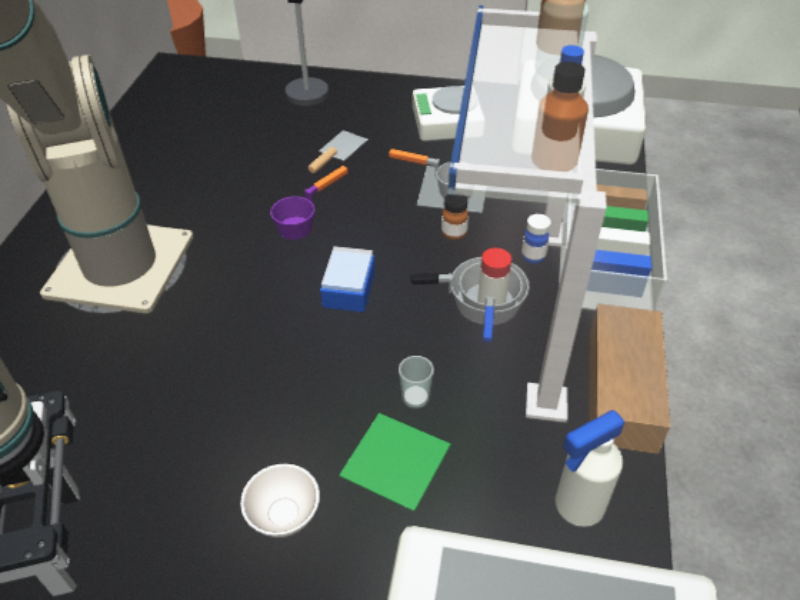

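View pics/top.png

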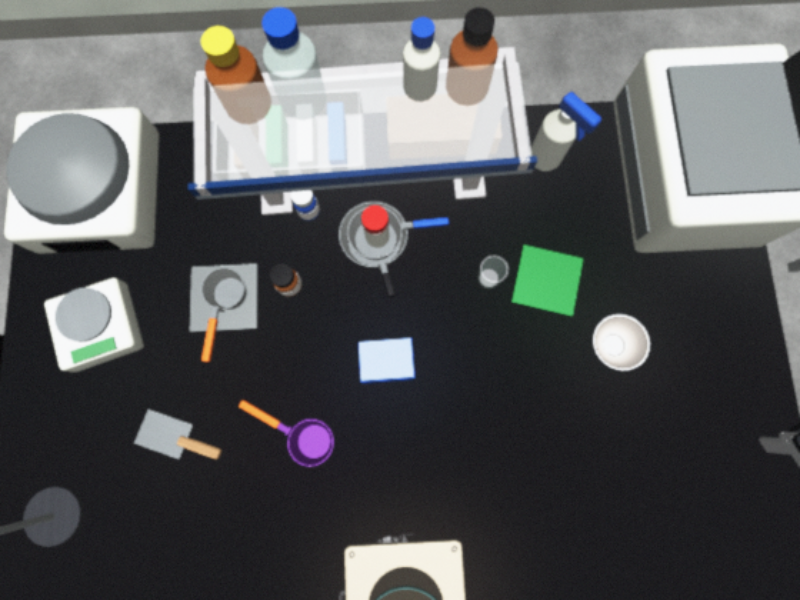

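```bash
cat > h.py <<'E'
from workcell import *
import cv2,numpy as np
from scipy.spatial.transform import Rotation as R
def pts(im,mask):
    v,u=np.nonzero(mask&(im["depth"]>0));d=im["depth"][v,u];K=im["mtx"]
    c=np.c_[(u-K[0,2])/K[0,0]*d,(v-K[1,2])/K[1,1]*d,d]
    E=im["extrinsics"];return c@E[:3,:3].T+E[:3,3]
def onplane(im,uv,z,fish=False):
    uv=np.atleast_2d(uv).astype(float);K=im["mtx"];x=(uv-K[:2,2])/[K[0,0],K[1,1]]
    if fish:
        r=np.linalg.norm(x,axis=1,keepdims=True)+1e-9;c=np.c_[x/r*np.sin(r),np.cos(r)]
    else: c=np.c_[x,np.ones(len(x))]
    E=im["extrinsics"];d=c@E[:3,:3].T;return E[:3,3]+d*((z-E[2,3])/d[:,2])[:,None]
def circ(p):
    A=np.c_[2*p[:,:2],np.ones(len(p))];s=np.linalg.lstsq(A,(p[:,:2]**2).sum(1),rcond=None)[0]
    return s[:2],np.sqrt(s[2]+s[:2]@s[:2])
E
python3 - <<'E'
from h import *
np.set_printoptions(suppress=True,precision=0)
for c in("top","scene"):
    im=vision.camera(c)
    for q in["pan_large","pan_large_handle","pan_medium","pan_medium_handle","pan_small","pan_small_handle","jar","mat","drainer","shelf","tipbox","dish","amber","beaker","tub"]:
        for r in nets.regions_of(c,q)[:3]:
            if r["p"]<.3: continue
            p=pts(im,r["region"])
            print(c,q,round(r["p"],2),np.array(r["xy"]),len(p),*( [np.percentile(p,k,axis=0) for k in(3,50,97)] if len(p) else []))
    if c=="top":
        cv2.imwrite("pics/crop.png",cv2.resize(im["color"][110:335,110:350,::-1],(640,600),interpolation=cv2.INTER_CUBIC))
        # blue trim
    h=cv2.cvtColor(im["color"],cv2.COLOR_RGB2HSV);m=cv2.inRange(h,(105,120,40),(125,255,255))>0
    p=pts(im,m);p=p[(p[:,2]>390)&(p[:,2]<440)];print("trim",len(p),*[np.percentile(p,k,axis=0) for k in(2,50,98)])
E
```

```text
top pan_large 0.6 [256. 179.] 607 [545. -29.   1.] [631.  42.  38.] [722.  91.  70.]
top pan_large 0.34 [270. 249.] 1080 [385. -29.  42.] [418.  15.  57.] [454.  61.  61.]
top pan_large_handle 0.94 [258. 184.] 620 [543. -30.   2.] [639.  34.  40.] [724.  91.  70.]
top pan_medium 0.68 [257. 180.] 726 [546. -29.   0.] [642.  34.  40.] [725.  91.  70.]
top pan_medium 0.56 [271. 160.] 729 [618. -96.   5.] [666.   8.  26.] [700.  73.  74.]
top pan_medium_handle 0.85 [270. 164.] 911 [619. -99.   5.] [666.   2.  31.] [705.  73.  76.]
top pan_small 0.93 [152. 207.] 951 [447. 282.   6.] [566. 324.  29.] [605. 349.  75.]
top pan_small 0.88 [211. 307.] 1086 [248. 124.   1.] [290. 170.  20.] [348. 259.  71.]
top pan_small_handle 0.74 [152. 208.] 964 [445. 282.   6.] [566. 324.  29.] [605. 350.  75.]
top pan_small_handle 0.68 [213. 309.] 1053 [249. 124.   2.] [290. 170.  21.] [349. 261.  71.]
top pan_small_handle 0.34 [260. 157.] 446 [647.   1.  20.] [657.  23. 110.] [688.  44. 116.]
top jar 0.65 [259. 159.] 452 [647.   1.  24.] [658.  22. 111.] [689.  43. 116.]
top mat 0.76 [381. 197.] 1750 [ 50
[... 1852 characters left out ...]
379.  11.]
scene drainer 0.64 [305. 140.] 475 [504. 261.   2.] [529. 292.   7.] [628. 376.  11.]
scene shelf 0.67 [382.  91.] 15736 [ 614. -187.   13.] [ 713. -120.  413.] [788. 210. 519.]
scene tipbox 0.86 [244. 192.] 1449 [392. -37.   4.] [430. -10.  57.] [463.  60.  62.]
scene dish 0.81 [195. 351.] 2190 [ 390. -462.    6.] [ 429. -406.   23.] [ 478. -371.   48.]
scene amber 0.75 [318. 149.] 506 [565. 170.  10.] [587. 180.  55.] [608. 205.  85.]
scene beaker 0.63 [292. 265.] 697 [ 556. -217.    8.] [ 578. -200.   50.] [ 600. -169.   73.]
scene tub 0.64 [274. 322.] 2936 [ 510. -367.    3.] [ 570. -311.    6.] [ 628. -251.   10.]
trim 398 [ 604. -189.  421.] [612. -54. 432.] [619. 197. 434.]
```

View pics/crop.png

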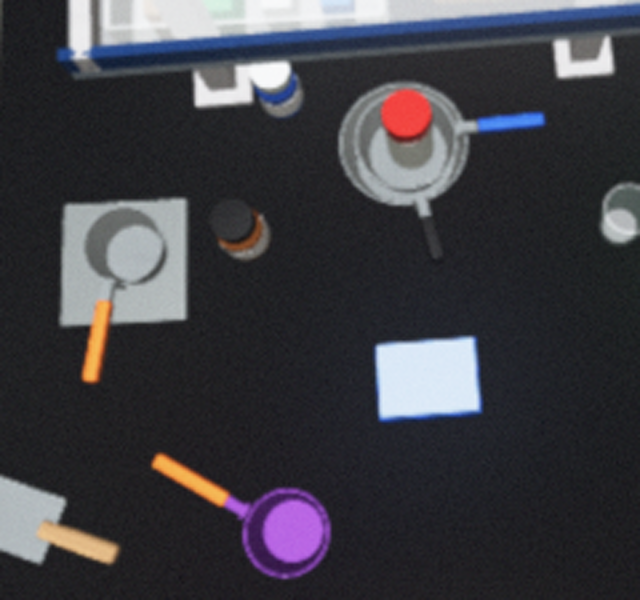

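The target is the steel orange-handled pan on the grey mat (crop 125,245). The purple pan (crop 285,530) is the look-alike. Next I'll refine the jar, mat and handle positions and check IK for tilted grasps.

```bash
cat >> h.py <<'E'
def ori(heading,tilt):
    """tool z tilted `tilt` deg from straight down towards heading (deg in xy); tool y horizontal"""
    a,t=np.radians(heading),np.radians(tilt)
    z=np.array([np.sin(t)*np.cos(a),np.sin(t)*np.sin(a),-np.cos(t)]);y=np.array([-np.sin(a),np.cos(a),0])
    if YS<0:y=-y
    return R.from_matrix(np.c_[np.cross(y,z),y,z])
YS=1
def tcp(g,o): return np.asarray(g,float)-6*o.as_matrix()[:,2]
E
python3 - <<'E'
from h import *
np.set_printoptions(suppress=True,precision=1)
print("start tool axes",R.from_rotvec(read_orientation()).as_matrix().round(2).tolist())
for c in("top","scene"):
    im=vision.camera(c);h=cv2.cvtColor(im["color"],cv2.COLOR_RGB2HSV)
    red=(cv2.inRange(h,(0,150,80),(8,255,255))|cv2.inRange(h,(172,150,80),(180,255,255)))>0
    p=pts(im,red);s=(p[:,2]>85)&(p[:,2]<125)&(abs(p[:,0]-670)<60)&(abs(p[:,1]-20)<60);p=p[s];t=p[p[:,2]>109]
    print(c,"cap",len(p),np.median(t,0),(np.percentile(t,2,axis=0)+np.percentile(t,98,axis=0))/2,np.ptp(t,axis=0))
    for n,lo,hi,ctr in(("blue",(105,120,40),(125,255,255),(680,-90,70)),("orange",(5,150,80),(20,255,255),(490,335,68))):
        p=pts(im,cv2.inRange(h,lo,hi)>0);p=p[(np.abs(p-ctr)<[70,60,14]).all(1)]
        if len(p):
            m=np.median(p,0);v=np.linalg.svd(p[:,:2]-p[:,:2].mean(0))[2][0];print(c,n,len(p),m,v,np.percentile(p,3,axis=0),np.percentile(p,97,axis=0))
    p=pts(im,np.ones(im["depth"].shape,bool));v=cv2.cvtColor(im["color"],cv2.COLOR_RGB2HSV)
    q=p[(np.abs(p-[560,0,66])<[40,40,12]).all(1)];
    if len(q):vv=np.linalg.svd(q[:,:2]-q[:,:2].mean(0))[2][0];print(c,"black",len(q),np.median(q,0),vv,q.min(0),q.max(0))
    g=cv2.inRange(h,(50,120,60),(75,255,255))>0;p=pts(im,g);p=p[(np.abs(p-[566,-306,5])<[90,90,15]).all(1)]
    print(c,"mat",cv2.minAreaRect(p[:,:2].astype(np.float32)),p[:,:2].mean(0))
for ys in(1,-1):
    import h;h.YS=ys
    for name,g,hd in(("jar",(667,22,97),0),("jar",(667,22,97),10),("mat",(566,-306,97),-20),("mat",(566,-306,97),-40),("pick",(473,338,66),-10),("place",(592,83,70),-40)):
        for t in(35,45,55):
            o=ori(hd,t);print(ys,name,hd,t,env.ik(tcp(g,o),o.as_rotvec()))
E
```

```text
start tool axes [[0.9, 0.43, 0.0], [0.43, -0.9, 0.0], [0.0, -0.0, -1.0]]
top cap 266 [669.6  21.9 113.1] [670.   21.4 113.2] [47.1 43.8  9.9]
top blue 141 [669.  -80.6  72.1] [-0.  1.] [ 663.4 -110.2   65.5] [676.9 -50.9  75.8]
top orange 190 [468.1 327.6  72.5] [-1.   0.2] [434.3 318.5  63.6] [506.2 338.5  76.7]
top black 128 [564.4   6.5  67.8] [-1.  -0.2] [534.   -5.2  57.6] [599.9  21.5  74.5]
top mat ((567.5032348632812, -307.93402099609375), (124.78021240234375, 125.03910064697266), 73.39830017089844) [ 566.  -306.5]
scene cap 229 [674.1  19.1 115.5] [674.2  19.9 115.5] [44.7 44.7 10.8]
scene blue 144 [674.7 -87.4  75. ] [ 0.1 -1. ] [ 668.1 -115.5   68.9] [681.3 -53.1  77.8]
scene orange 159 [474.4 324.1  73.1] [ 1.  -0.2] [439.1 315.7  62.3] [509.5 337.2  78.4]
scene black 176 [568.2   1.2  68.6] [1.  0.3] [539.3 -11.8  57.5] [600.   18.4  74.4]
scene mat ((569.2933349609375, -305.90313720703125), (124.26985931396484, 119.97447967529297), 73.44734191894531) [ 570.1 -309.9]
1 jar 0 35 [ 0.2  0.8 -0.4  2.2  2.4  0.5 -0.8]
1 jar 0 45 [ 0.3  0.9 -0.6  2.3  2.6  0.9 -1. ]
1 jar 0 5
[... 1012 characters left out ...]
1.  -0.9  2.3  2.6  0.8  2.6]
-1 jar 10 55 [ 0.7  1.2 -1.1  2.4  2.8  1.2  2.7]
-1 mat -20 35 [ 1.   0.8 -0.7  2.2  2.4  0.5  2.6]
-1 mat -20 45 [ 1.1  1.  -0.9  2.3  2.6  0.9  2.5]
-1 mat -20 55 [ 1.2  1.2 -1.1  2.4  2.8  1.2  2.7]
-1 mat -40 35 [ 0.7  0.8 -0.5  2.2  2.2  0.6  2.3]
-1 mat -40 45 [ 0.9  1.  -0.9  2.3  2.3  1.2  2.3]
-1 mat -40 55 [ 0.9  1.2 -1.1  2.4  2.5  1.6  2.3]
-1 pick -10 35 [-0.9  0.8 -0.1  2.2  1.7  0.7  1.9]
-1 pick -10 45 [-0.8  0.9 -0.5  2.2  1.8  1.2  1.8]
-1 pick -10 55 [-0.7  1.1 -0.7  2.2  1.8  1.6  1.7]
-1 place -40 35 [-0.8  0.8  0.4  2.1  1.5  0.3  2. ]
-1 place -40 45 [-0.6  0.9  0.   2.2  1.7  0.7  1.7]
-1 place -40 55 [-0.6  1.  -0.1  2.2  1.8  1.1  1.6]
```

```bash
python3 - <<'E'
from h import *
np.set_printoptions(suppress=True,precision=2)
p=np.array(read_tool_pos());env.servo_line([300,-520,430],velocity=250)
fingers.gripper_to(80,30)
o=ori(0,45);g=np.array([672,20.5,97.]);d=o.as_matrix()[:,2]
env.move_to(tcp(g-170*d,o),o.as_rotvec())
print(read_time_s(),read_qpos(),read_tool_pos(),read_wrist_force())
im=vision.camera("wrist");cv2.imwrite("pics/w1.png",im["color"][:,:,::-1]);print(im["mtx"],im["extrinsics"])
im=vision.camera("scene");cv2.imwrite("pics/s1.png",im["color"][:,:,::-1])
cv2.imwrite("pics/ws1.png",np.hstack([cv2.resize(cv2.imread("pics/w1.png"),(400,300)),cv2.resize(cv2.imread("pics/s1.png"),(400,300))]))
E
```

```text
Traceback (most recent call last):
workcell.Unreachable: the arm cannot take that pose within its joint ranges
```

```bash
python3 - <<'E'
from h import *
import h
np.set_printoptions(suppress=True,precision=2)
print(read_time_s(),read_qpos())
J=np.array([672,20.5,97.]);M=np.array([568,-307,94.])
for ys in(1,-1):
  h.YS=ys
  for hd in(-30,-15,0,15,30):
    for t in(20,30,40,50,60):
      o=ori(hd,t);d=o.as_matrix()[:,2];f=lambda g:"Y" if env.ik(tcp(g,o),o.as_rotvec()) is not None else "-"
      print(ys,hd,t,"back0..160",*[f(J-b*d) for b in(0,60,110,160)],"lift80",f(J+[0,0,80]),"out",*[f(J+[-b,0,90]) for b in(60,100,140)],"mat",f(M),f(M+[0,0,90]))
E
```

```text
3.25 [ 0.97  0.41  0.04  1.34 -0.02  1.39 -0.11]
1 -30 20 back0..160 Y Y Y Y lift80 Y out Y Y Y mat Y Y
1 -30 30 back0..160 Y Y Y Y lift80 Y out Y Y Y mat Y Y
1 -30 40 back0..160 Y Y Y Y lift80 Y out Y Y Y mat Y Y
1 -30 50 back0..160 Y Y Y Y lift80 Y out Y Y - mat Y Y
1 -30 60 back0..160 Y Y Y Y lift80 Y out Y Y - mat - -
1 -15 20 back0..160 Y Y Y Y lift80 Y out Y Y Y mat Y Y
1 -15 30 back0..160 Y Y Y Y lift80 Y out Y Y Y mat Y Y
1 -15 40 back0..160 Y Y Y Y lift80 Y out Y Y - mat Y Y
1 -15 50 back0..160 Y Y - - lift80 Y out Y - - mat Y Y
1 -15 60 back0..160 Y - - - lift80 Y out - - - mat Y Y
1 0 20 back0..160 Y Y Y Y lift80 Y out Y Y Y mat Y Y
1 0 30 back0..160 Y Y Y Y lift80 Y out Y Y Y mat Y Y
1 0 40 back0..160 Y Y Y Y lift80 Y out Y Y - mat Y Y
1 0 50 back0..160 Y Y - - lift80 Y out - - - mat Y Y
1 0 60 back0..160 Y - - - lift80 Y out - - - mat Y Y
1 15 20 back0..160 Y Y Y Y lift80 Y out Y Y Y mat Y Y
1 15 30 back0..160 Y Y Y Y lift80 Y out Y Y Y mat Y Y
1 15 40 back0..160 Y Y Y Y lift80 Y out Y Y - mat Y Y
1 15 50 back0..160 Y Y - - lift80 Y out Y - - mat Y -
1 15 60 back0..160 Y
[... 983 characters left out ...]
k0..160 Y Y Y Y lift80 Y out Y Y - mat Y Y
-1 0 50 back0..160 Y Y - - lift80 Y out - - - mat Y Y
-1 0 60 back0..160 Y - - - lift80 Y out - - - mat Y Y
-1 15 20 back0..160 Y Y Y Y lift80 Y out Y Y Y mat Y Y
-1 15 30 back0..160 Y Y Y Y lift80 Y out Y Y Y mat Y Y
-1 15 40 back0..160 Y Y Y Y lift80 Y out Y Y - mat Y Y
-1 15 50 back0..160 Y Y - - lift80 Y out Y - - mat Y -
-1 15 60 back0..160 Y - - - lift80 Y out - - - mat Y Y
-1 30 20 back0..160 Y Y Y Y lift80 Y out Y Y Y mat Y Y
-1 30 30 back0..160 Y Y Y Y lift80 Y out Y Y Y mat Y Y
-1 30 40 back0..160 Y Y Y - lift80 Y out Y Y Y mat Y Y
-1 30 50 back0..160 Y Y Y Y lift80 Y out Y Y - mat Y Y
-1 30 60 back0..160 Y Y Y - lift80 Y out Y - - mat Y Y
```

```bash
python3 - <<'E'
from h import *
np.set_printoptions(suppress=True,precision=2)
o=ori(0,40);g=np.array([672,20.5,97.]);d=o.as_matrix()[:,2]
env.move_to(tcp(g-150*d,o),o.as_rotvec())
print(read_time_s(),read_qpos(),read_tool_pos(),read_wrist_force())
im=vision.camera("wrist");cv2.imwrite("pics/w1.png",im["color"][:,:,::-1]);print(im["mtx"],im["extrinsics"])
im=vision.camera("scene");cv2.imwrite("pics/s1.png",im["color"][:,:,::-1])
cv2.imwrite("pics/ws1.png",np.hstack([cv2.resize(cv2.imread("pics/w1.png"),(400,300)),cv2.resize(cv2.imread("pics/s1.png"),(400,300))]))
E
```

```text
5.5417 [ 0.59  0.61 -1.05  2.39  2.07  0.73 -0.54] [572.2   19.56 216.62] [-0.49 -0.07 -0.32]
[[325.19   0.   278.67]
 [  0.   325.19 208.04]
 [  0.     0.     1.  ]] [[  0.     0.55   0.84 408.86]
 [  1.    -0.    -0.    20.32]
 [  0.     0.84  -0.55 281.63]
 [  0.     0.     0.     1.  ]]
```

View pics/ws1.png

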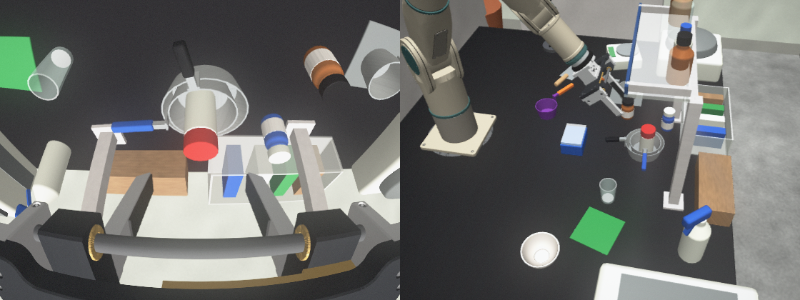

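```bash
python3 - <<'E'
from h import *
np.set_printoptions(suppress=True,precision=2)
o=ori(0,40);g=np.array([672,20.5,97.]);rv=o.as_rotvec()
env.servo_line(tcp(g,o),velocity=120)
print(read_tool_pos(),read_wrist_force())
fingers.gripper_to(40,25)
print("grip",read_gripper_width(),read_finger_force(),read_wrist_force())
env.servo_line(tcp(g+[0,0,15],o),velocity=60)
env.servo_line(tcp(g+[0,0,78],o),velocity=150)
print(read_gripper_width(),read_wrist_force(),read_time_s())
env.servo_line(tcp(g+[-100,-10,80],o),velocity=200)
print(read_gripper_width(),read_tool_pos(),read_qpos(),read_time_s())
im=vision.camera("scene");cv2.imwrite("pics/s2.png",cv2.resize(im["color"][60:360,150:510,::-1],(720,600)))
o2=ori(-20,40)
try: env.servo_line(tcp([568,-307,185],o2),ori=o2.as_rotvec(),velocity=180);print("over mat")
except Exception as e: print("ERR",e)
print(read_qpos(),read_time_s())
E
```

```text
[668.    20.59 102.21] [ 0.24 -0.03  0.8 ]
grip 47.7783164102653 24.98633842290701 [0.03 0.01 2.03]
47.620496906741 [-0.85  0.09 -1.67] 8.6167
47.5002369382693 [569.14  10.53 181.37] [ 0.58  0.71 -1.04  2.43  2.18  0.84 -0.61] 9.2667
over mat
[ 1.09  0.68 -0.87  2.23  2.27  0.5  -0.42] 11.225
```

View pics/s2.png

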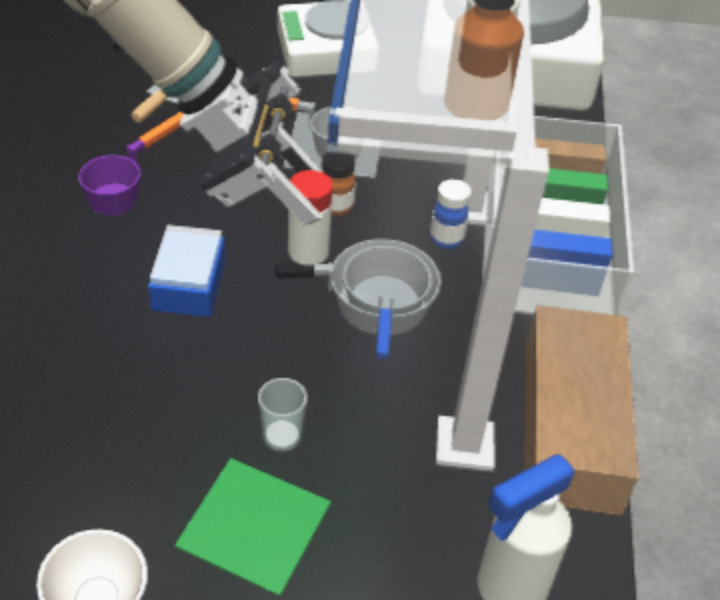

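```bash
python3 - <<'E'
from h import *
np.set_printoptions(suppress=True,precision=2)
o2=ori(-20,40);d=o2.as_matrix()[:,2]
g=np.array([568,-307,93.])
env.servo_line(tcp(g+[0,0,8],o2),velocity=120)
f0=read_wrist_force()[2]
for dz in np.arange(5,-3,-1):
    env.servo_line(tcp(g+[0,0,dz],o2),velocity=25)
    f=read_wrist_force()[2]
    if f-f0>1.5: break
print("contact",dz,f0,f,read_gripper_width())
fingers.gripper_to(75);env.pause(.1)
env.servo_line(tcp(g-120*d,o2),velocity=200)
print(read_time_s(),read_qpos())
im=vision.camera("top");r=nets.regions_of("top","jar")
h=cv2.cvtColor(im["color"],cv2.COLOR_RGB2HSV)
red=(cv2.inRange(h,(0,150,80),(8,255,255))|cv2.inRange(h,(172,150,80),(180,255,255)))>0
p=pts(im,red);p=p[(abs(p[:,1]+307)<60)&(p[:,2]<125)&(p[:,2]>60)];print("cap",len(p),np.median(p,0),np.percentile(p[:,2],95))
# nested pan geometry
ws=[im,vision.camera("scene")]
for c,i in zip(("top","scene"),ws):
    p=pts(i,np.ones(i["depth"].shape,bool));p=p[(np.hypot(p[:,0]-667,p[:,1]-23)<150)&(p[:,2]<90)&(p[:,2]>-5)]
    np.save(f"pan_{c}.npy",p)
    for nm,zl,zh in(("rims",44,54),("floor",3,15)):
        s=p[(p[:,2]>zl)&(p[:,2]<zh)&(np.hypot(p[:,0]-667,p[:,1]-23)<80)];r=np.hypot(*(s[:,:2]-[667,23]).T)
        print(c,nm,len(s),np.histogram(r,np.arange(0,85,5))[0])
    cv2.imwrite(f"pics/{c}3.png",cv2.resize(i["color"][:,:,::-1],(800,600)))
E
```

```text
contact -1 -0.6362627664047729 5.2520060193881495 47.84065565220012
15.3167 [ 1.21  0.66 -0.98  2.42  2.37  0.6  -0.54]
cap 282 [ 565.06 -303.81  108.46] 111.83937001981683
top rims 306 [ 0  0  0  0  0  0  0  0  3 77 87 45 29 37 28  0]
top floor 825 [ 12  27  43  69  84  92 127 128  75  53  35  33  20  10   7  10]
scene rims 542 [  0   0   0   0   0   0   0   0   0 112 153  28 134 107   8   0]
scene floor 796 [ 0  6 27 38 49 47 57 65 68 47 85 55 50 58 66 78]
```

```bash
python3 - <<'E'
from h import *
from scipy.optimize import least_squares
np.set_printoptions(suppress=True,precision=1)
for c in("top","scene"):
    im=vision.camera(c);h=cv2.cvtColor(im["color"],cv2.COLOR_RGB2HSV);p=pts(im,np.ones(im["depth"].shape,bool))
    def fit(c0,R0,z,w=7):
        c0=np.array(c0,float)
        for _ in range(4):
            r=np.hypot(*(p[:,:2]-c0).T);s=p[(abs(p[:,2]-z)<5)&(abs(r-R0)<w)]
            c0=least_squares(lambda x:np.hypot(*(s[:,:2]-x).T)-R0,c0,loss="soft_l1",f_scale=1.5).x
        return c0,len(s)
    cm=fit((667,23),51.5,50)[0];cl=fit((667,23),64.5,46)[0];cs=fit((566,315),39.5,50)[0]
    print(c,"med",cm,"large",cl,"small",cs)
    q=p[(np.abs(p-[560,0,66])<[40,40,10]).all(1)]
    for n,q,cc in(("black",q,cl),("blue",None,cm),("orange",None,cs)):
        if q is None:
            lo,hi,ct=dict(blue=((105,120,40),(125,255,255),(672,-90,70)),orange=((5,150,80),(20,255,255),(470,328,68)))[n]
            q=pts(im,cv2.inRange(h,lo,hi)>0);q=q[(np.abs(q-ct)<[70,60,12]).all(1)]
        if len(q)<20: print(n,"few");continue
        v=q[:,:2].mean(0)-cc;w=np.linalg.svd(q[:,:2]-q[:,:2].mean(0))[2][0];w=w*np.sign(w@v)
        t=(q[:,:2]-cc)@(v/np.linalg.norm(v));print(c,n,len(q),"angle via centre",np.degrees(np.arctan2(v[1],v[0])),"via line",np.degrees(np.arctan2(w[1],w[0])),"r",np.percentile(t,[2,50,98]),"z",np.percentile(q[:,2],[50,95]))
E
```

```text
top med [664.7  26.2] large [662.3  29.3] small [569.7 312.8]
top black 127 angle via centre -166.70772203952185 via line -166.41402401139985 r [ 65.6 101.  130.4] z [67.8 70.7]
top blue 141 angle via centre -87.4526732912638 via line -87.41157649933302 r [ 75.2 106.5 139. ] z [71.7 75.5]
top orange 190 angle via centre 171.42462636982884 via line 169.81967239753578 r [ 62.8 102.9 138.1] z [72.4 75.8]
scene med [668.5  23.3] large [666.3  26.6] small [574.7 310.2]
scene black 176 angle via centre -165.63269473696656 via line -162.96182576739332 r [ 69.9 101.4 129.7] z [68.7 73.6]
scene blue 143 angle via centre -86.82511866433393 via line -86.6807302535075 r [ 75.4 110.9 139.1] z [74.9 78.2]
scene orange 159 angle via centre 171.7109778910469 via line 170.04357469888183 r [ 65.  101.6 138.7] z [72.4 77. ]
```

View pics/scene3.png

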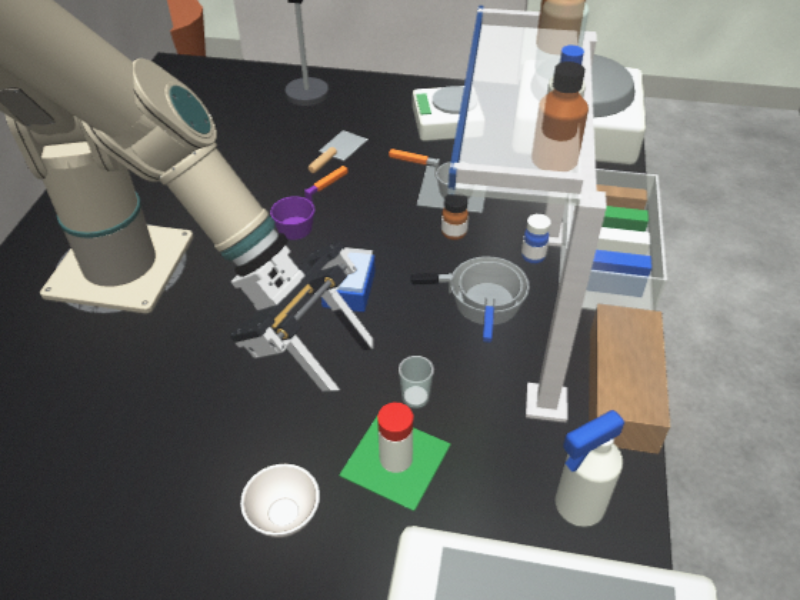

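```bash
cat > plan.py <<'E'
from h import *
S=np.array([572,311.5]);M=np.array([666.6,24.8]);A0,A1=170.3,148.;GR,GZ=97.,64.
u=lambda a:np.array([np.cos(np.radians(a)),np.sin(np.radians(a))])
P=np.r_[S+GR*u(A0),4+GZ];Q=np.r_[M+GR*u(A1),8+GZ]
E
python3 - <<'E'
from plan import *
import h
np.set_printoptions(suppress=True,precision=2)
print(P,Q,read_tool_pos())
for ys in(1,-1):
  h.YS=ys
  for t in(25,30,35,40):
    o0,o1=ori(A0-180,t),ori(A1-180,t)
    print(ys,t,[env.ik(tcp(g,o),o.as_rotvec()) for g,o in((P+[0,0,110],o0),(P,o0),(Q+[0,0,110],o1),(Q,o1))])
E
```

```text
[476.39 327.84  68.  ] [584.34  76.2   72.  ] [ 492.22 -279.1   188.72]
1 25 [array([-0.29,  0.66, -0.9 ,  2.04,  1.26,  0.97, -0.57]), array([-0.19,  1.06, -1.18,  2.1 ,  1.61,  1.31, -0.84]), array([ 0.17,  0.64, -0.84,  2.04,  1.26,  0.9 , -0.47]), array([ 0.19,  0.9 , -0.91,  2.1 ,  1.59,  1.02, -0.77])]
1 30 [array([-0.29,  0.71, -0.99,  2.09,  1.39,  1.1 , -0.73]), array([-0.23,  1.1 , -1.2 ,  2.15,  1.69,  1.43, -0.94]), array([ 0.17,  0.67, -0.91,  2.09,  1.4 ,  1.  , -0.64]), array([ 0.17,  0.95, -0.97,  2.15,  1.69,  1.16, -0.89])]
1 35 [array([-0.24,  0.87, -1.22,  2.13,  1.52,  1.4 , -0.86]), array([-0.26,  1.16, -1.23,  2.18,  1.75,  1.58, -1.02]), array([ 0.15,  0.72, -0.98,  2.14,  1.52,  1.13, -0.78]), array([ 0.15,  1.02, -1.02,  2.2 ,  1.78,  1.32, -0.99])]
1 40 [array([-0.3 ,  0.89, -1.2 ,  2.17,  1.58,  1.49, -0.96]), array([-0.33,  1.18, -1.19,  2.21,  1.8 ,  1.66, -1.11]), array([ 0.13,  0.78, -1.03,  2.19,  1.61,  1.27, -0.9 ]), array([ 0.13,  1.1 , -1.08,  2.23,  1.84,  1.51, -1.07])]
-1 25 [array([-1.22,  0.56,  0.5 ,  2.07,  0.32,  0.34, -2.85]), array([-0.4
[... 179 characters left out ...]
.37,  0.61,  0.65,  2.12,  0.36,  0.24, -2.94]), array([-1.08,  0.76,  0.22,  2.17,  1.63,  0.31,  2.01]), array([-0.51,  0.52,  0.11,  2.11,  1.09,  0.43,  2.74]), array([-0.63,  0.76,  0.29,  2.18,  1.82,  0.25,  1.91])]
-1 35 [array([-0.31,  0.77, -1.06,  2.13,  1.49,  1.25,  2.28]), array([-1.13,  0.79,  0.22,  2.21,  1.81,  0.41,  1.77]), array([-0.64,  0.54,  0.23,  2.17,  1.32,  0.41,  2.45]), array([-0.54,  0.76,  0.08,  2.21,  1.89,  0.49,  1.81])]
-1 40 [array([-0.68,  0.62, -0.51,  2.18,  1.51,  0.94,  2.16]), array([-1.06,  0.81,  0.04,  2.23,  1.83,  0.64,  1.71]), array([-0.48,  0.56, -0.08,  2.21,  1.56,  0.65,  2.18]), array([-0.48,  0.8 , -0.07,  2.25,  1.92,  0.71,  1.74])]
```

```bash
python3 - <<'E'
from plan import *
np.set_printoptions(suppress=True,precision=2)
o=ori(A0-180,30)
p=np.array(read_tool_pos());env.servo_line(p+[0,0,80],velocity=250)
env.move_to(tcp(P+[0,0,110],o),o.as_rotvec());print(read_time_s(),read_qpos())
fingers.gripper_to(50,45)
im=vision.camera("wrist");rs=nets.regions_of("wrist","pan_small_handle")
h=cv2.cvtColor(im["color"],cv2.COLOR_RGB2HSV);m=(cv2.inRange(h,(5,150,80),(20,255,255))>0)
if 1:
    v,u=np.nonzero(m);w=onplane(im,np.c_[u,v],73,True);w=w[(np.abs(w[:,:2]-P[:2])<[60,40]).all(1)]
    e=np.linalg.svd(w[:,:2]-w[:,:2].mean(0))[2][0];e*=np.sign(-e[0]);print("handle",len(w),w.mean(0),w.min(0),w.max(0),np.degrees(np.arctan2(e[1],e[0])))
cv2.imwrite("pics/w4.png",im["color"][:,:,::-1])
E
```

```text
18.2333 [-0.23  0.77 -1.1   2.09  1.42  1.2  -0.74]
handle 274 [442.66 334.23  73.  ] [429.77 321.92  73.  ] [480.37 341.93  73.  ] 173.71264657581742
```

View pics/w4.png

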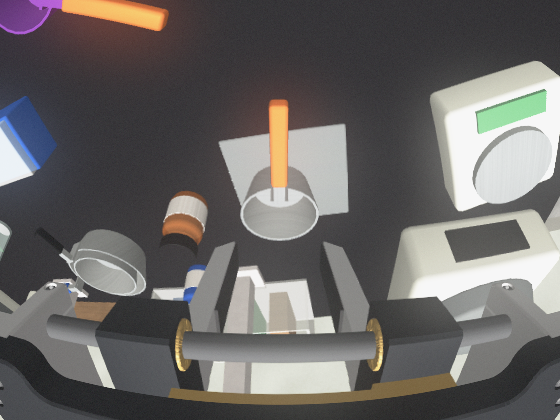

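The wrist view shows the handle at (279,145), vertical and centred between the fingers, so the alignment is good. Now I'll descend and grip.

```bash
python3 - <<'E'
from plan import *
np.set_printoptions(suppress=True,precision=2)
o=ori(A0-180,30)
fingers.gripper_to(40,50)
env.servo_line(tcp(P+[0,0,30],o),velocity=200)
env.servo_line(tcp(P,o),velocity=70)
print(read_tool_pos(),read_wrist_force())
fingers.gripper_to(5,50)
print("grip",read_gripper_width(),read_finger_force(),read_wrist_force())
env.servo_line(tcp(P+[0,0,10],o),velocity=30)
env.servo_line(tcp(P+[0,0,112],o),velocity=150)
print(read_gripper_width(),read_wrist_force(),read_torque(),read_time_s())
im=vision.camera("wrist");cv2.imwrite("pics/w5.png",im["color"][:,:,::-1])
for c in("scene","top"):
    im=vision.camera(c);cv2.imwrite(f"pics/{c}5.png",im["color"][:,:,::-1])
    p=pts(im,np.ones(im["depth"].shape,bool));s=p[(np.hypot(p[:,0]-572,p[:,1]-311)<48)&(p[:,2]>140)&(p[:,2]<180)]
    h=cv2.cvtColor(im["color"],cv2.COLOR_RGB2HSV);q=pts(im,cv2.inRange(h,(5,150,80),(20,255,255))>0);q=q[q[:,2]>150]
    print(c,"rim",len(s),np.percentile(s,[5,50,95],axis=0) if len(s) else 0,"handle",len(q),np.percentile(q,[5,50,95],axis=0) if len(q) else 0)
    if len(s)>30:
        # plane through the upper points per x bin
        for x in range(530,615,15):
            t=s[abs(s[:,0]-x)<7]; print(x,len(t),np.percentile(t[:,2],90) if len(t) else 0)
cv2.imwrite("pics/m5.png",np.hstack([cv2.imread("pics/w5.png")[::1,::1][60:360,120:440],cv2.resize(cv2.imread("pics/scene5.png")[20:220,180:460],(420,300))]))
E
```

```text
[473.25 328.39  72.88] [0.82 0.37 0.55]
grip 13.691306943797677 49.99737560749054 [-0.04 -0.35 -0.29]
13.32393288749982 [-0.59 -0.33 -0.74] [ 0.15  0.5  -0.01] 22.2917
scene rim 211 [[531.05 274.29 142.58]
 [549.   319.05 155.29]
 [565.57 347.02 171.47]] handle 359 [[ 444.22 -139.95  178.02]
 [ 728.05 -130.23  492.33]
 [ 750.01  326.9   499.81]]
530 34 177.1851175853688
545 87 162.47739064138355
560 78 161.70167184729812
575 3 163.58141013472584
590 0 0
605 0 0
top rim 0 0 handle 1020 [[ 697.77 -132.17  485.98]
 [ 710.99  141.37  493.29]
 [ 732.17  182.19  503.16]]
```

View pics/m5.png

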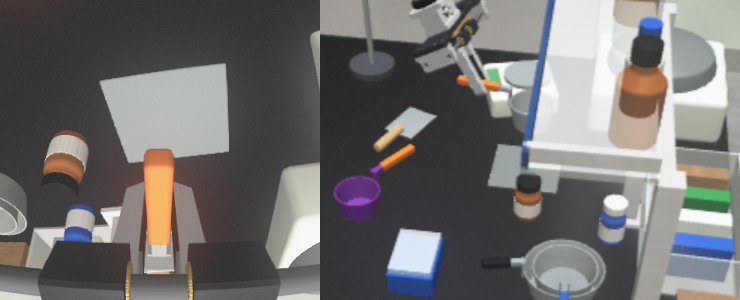

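```bash
python3 - <<'E'
from plan import *
from scipy.optimize import least_squares
np.set_printoptions(suppress=True,precision=2)
o=ori(A1-180,30)
env.servo_line(tcp(Q+[0,0,112],o),ori=o.as_rotvec(),velocity=150)
print(read_gripper_width(),read_time_s(),read_qpos())
env.servo_line(tcp(Q+[0,0,60],o),velocity=100)
print(read_wrist_force(),read_torque())
im=vision.camera("wrist");cv2.imwrite("pics/w6.png",im["color"][:,:,::-1])
for c in("scene","top"):
    im=vision.camera(c);cv2.imwrite(f"pics/{c}6.png",im["color"][:,:,::-1]);p=pts(im,np.ones(im["depth"].shape,bool))
    def fit(c0,R0,z,w=7):
        c0=np.array(c0,float)
        for _ in range(4):
            r=np.hypot(*(p[:,:2]-c0).T);s=p[(abs(p[:,2]-z)<5)&(abs(r-R0)<w)]
            if len(s)<15:return c0,len(s)
            c0=least_squares(lambda x:np.hypot(*(s[:,:2]-x).T)-R0,c0,loss="soft_l1",f_scale=1.5).x
        return c0,len(s),np.median(s[:,2])
    print(c,"small",fit(M,39.5,114),"medium",fit(M,51.5,50),"large",fit(M,64.5,46))
cv2.imwrite("pics/m6.png",np.hstack([cv2.resize(cv2.imread("pics/scene6.png")[120:280,230:430],(400,320)),cv2.resize(cv2.imread("pics/top6.png")[90:250,170:370],(400,320))]))
E
```

```text
13.263400076112674 24.4083 [ 0.22  0.72 -1.02  2.09  1.42  1.08 -0.65]
[-0.4   0.19 -1.19] [0.41 0.41 0.04]
scene small (array([667.88,  23.67]), 231, np.float64(114.0910089105871)) medium (array([668.84,  23.76]), 170, np.float64(50.66719484242162)) large (array([666.28,  27.06]), 233, np.float64(46.50477420450761))
top small (array([664.  ,  26.75]), 136, np.float64(113.45501110603459)) medium (array([663.07,  26.01]), 45, np.float64(49.35516631357086)) large (array([661.67,  28.92]), 85, np.float64(44.81473485584252))
```

View pics/m6.png

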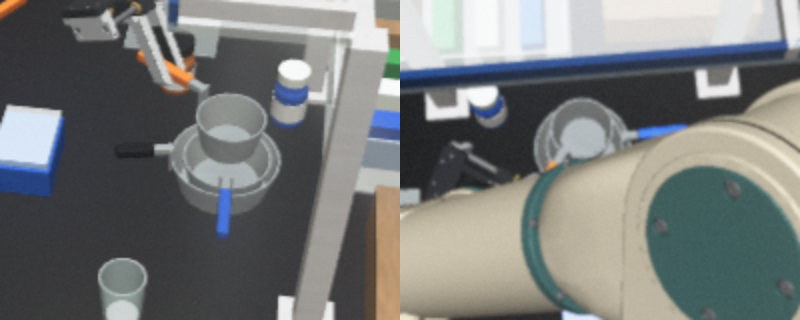

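The small pan hangs level and within about 1 mm of the medium pan's centre. Lowering it now.

```bash
python3 - <<'E'
from plan import *
np.set_printoptions(suppress=True,precision=2)
o=ori(A1-180,30);d=o.as_matrix()[:,2]
env.servo_line(tcp(Q+[0,0,8],o),velocity=60)
f0=read_wrist_force()[2];print(f0)
for dz in np.arange(6,-4,-.75):
    env.servo_line(tcp(Q+[0,0,dz],o),velocity=15)
    f=read_wrist_force()[2]
    if f-f0>1.5: break
print("contact",dz,f,read_torque(),read_time_s())
im=vision.camera("scene");p=pts(im,np.ones(im["depth"].shape,bool))
r=np.hypot(*(p[:,:2]-[667.9,23.7]).T);s=p[(abs(r-39.5)<5)&(abs(p[:,2]-54)<8)]
a=np.degrees(np.arctan2(s[:,1]-23.7,s[:,0]-667.9))
for k in range(-180,180,45):
    t=s[(a>=k)&(a<k+45)];print(k,len(t),np.percentile(t[:,2],80) if len(t) else None)
cv2.imwrite("pics/s7.png",cv2.resize(im["color"][100:280,230:470,::-1],(800,600)))
E
```

```text
-0.8460822651964068
contact -0.75 4.7761363808180715 [-0.02  0.24 -0.09] 28.775
-180 21 56.76546181165395
-135 29 56.41625512558321
-90 25 56.93347641405019
-45 20 56.98765014086034
0 31 57.663088976100084
45 49 55.11441891587619
90 48 56.14608991835166
135 40 58.42091608016599
```

```bash
python3 - <<'E'
from plan import *
from scipy.optimize import least_squares
np.set_printoptions(suppress=True,precision=2)
o=ori(A1-180,30);d=o.as_matrix()[:,2]
fingers.gripper_to(36);env.pause(.2)
env.servo_line(tcp(Q-110*d,o),velocity=120)
try: env.servo_line(np.array(read_tool_pos())+[-40,120,60],velocity=250)
except Exception as e: print(e)
print(read_time_s(),read_tool_pos(),read_wrist_force())
for c in("scene","top"):
    im=vision.camera(c);p=pts(im,np.ones(im["depth"].shape,bool))
    def fit(c0,R0,z,w=6):
        c0=np.array(c0,float)
        for _ in range(4):
            r=np.hypot(*(p[:,:2]-c0).T);s=p[(abs(p[:,2]-z)<5)&(abs(r-R0)<w)]
            if len(s)<15:return c0,len(s)
            c0=least_squares(lambda x:np.hypot(*(s[:,:2]-x).T)-R0,c0,loss="soft_l1",f_scale=1.5).x
        return c0,len(s),np.median(s[:,2])
    print(c,"small",fit(M,39.5,54),"medium",fit(M,51.5,50,4),"large",fit(M,64.5,46))
    h=cv2.cvtColor(im["color"],cv2.COLOR_RGB2HSV)
    for n,lo,hi,ct in(("blue",(105,120,40),(125,255,255),(672,-90,70)),("orange",(5,150,80),(20,255,255),(575,78,76))):
        q=pts(im,cv2.inRange(h,lo,hi)>0);q=q[(np.abs(q-ct)<[70,60,15]).all(1)]
        if len(q):v=q[:,:2].mean(0)-M;print(n,len(q),np.median(q,0),np.percentile(q[:,2],[5,95]),np.degrees(np.arctan2(v[1],v[0])))
    if c=="scene":cv2.imwrite("pics/s8.png",cv2.resize(im["color"][:,:,::-1],(800,600)))
E
```

```text
31.3667 [495.19 224.64 231.03] [ 0.   -1.27 -0.07]
scene small (array([667.86,  23.12]), 204, np.float64(54.38674210234035)) medium (array([668.4 ,  23.72]), 225, np.float64(50.92260486575378)) large (array([666.01,  26.58]), 300, np.float64(46.35482540512686))
blue 143 [674.7  -89.59  75.15] [70.16 77.9 ] -85.91309097036392
orange 194 [583.22  73.35  77.7 ] [69.77 81.42] 149.45329713406798
top small (array([663.55,  26.51]), 75, np.float64(53.17832400112434)) medium (array([663.98,  26.77]), 96, np.float64(48.804535617698775)) large (array([661.25,  30.01]), 123, np.float64(44.952577636919614))
blue 134 [669.15 -80.83  72.15] [65.75 75.8 ] -88.37976736808045
```

View pics/s8.png

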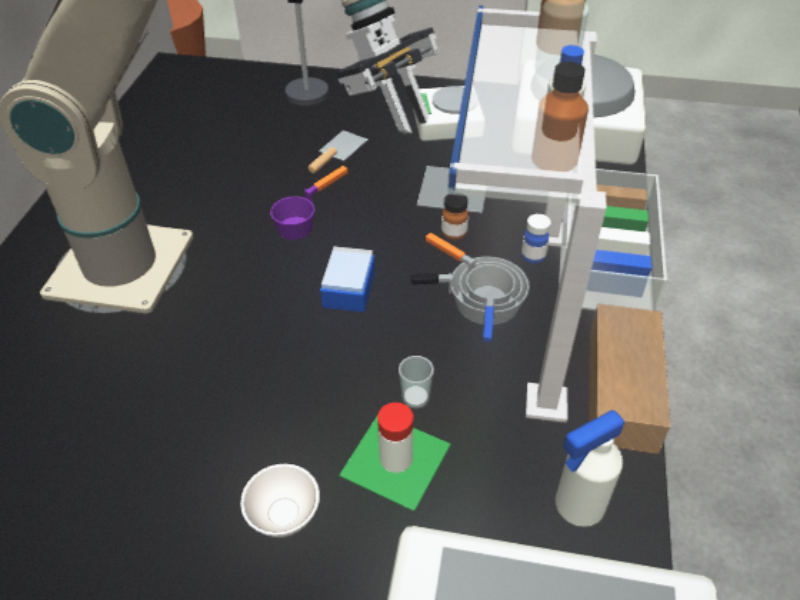

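The small pan is nested level, rim at z 54, with its handle at (447,248), about 45° from the black handle. The jar stands on the mat at (396,438), and the other things look undisturbed. Handing in.

```bash
python3 -c "
from workcell import env
print(env.job_done())"
```

```text
the job is handed in; nothing more can be done
None
```

The job is handed in: the jar stands upright on the green mat, and the small orange-handled pan sits level and fully home in the blue-handled one, its handle well over a finger's width from the other two and nothing else seen to move, at about 31 s of the 58 s allowed.

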